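Cover the ring dishes before polishing

ROBOT

A 6-joint arm with a two-finger parallel gripper is mounted at the origin on the work surface. World frame = base frame: x ahead of the robot, y to its left, z up, the work surface at z = 0. Lengths are in m, angles in rad, forces in N, time in s.
With the tool pointing down it reaches from about 0.35 to 0.775 m from the base axis. Payload 7.3 kg.
Tool frame: the origin (TCP) lies at the centre of the arm's flange, where the gripper is bolted on; the fingertips stand 178 mm ahead of it and the grasp point (between the pads) lies 159 mm ahead of it; z points along the fingers, y is the line along which they close (so a half turn about z gives the same grasp; the last joint's range is limited). The gripper opens to 92 mm and grips with 3 to 60 N. Pads are 19 mm wide; open, the fingers measure 130 mm over their backs; the gripper's body (75 mm by 190 mm) begins 47 mm behind the grasp point.
Start: joints at [-1.37, 0.342, 1.524, -0, 1.275, -0.146], TCP at [0.178, -0.494, 0.405] pointing down, gripper open.
Joint ranges: [-2.53, 2.53], [-0.77, 2.02], [0.04, 2.7], [-1, 4.14], [0.28, 2.66], [-3.11, 3.11]. Speed limits (rad/s): [2.57, 2.57, 3.14, 3.14, 3.14, 3.14].

INTERFACE

Orientations are given as [roll, pitch, yaw] about the fixed x, y, z axes, in that order (R = Rz(yaw) Ry(pitch) Rx(roll)).
In Python, from cell import telemetry, vision, ticket gives the robot as it stands.
- The arm moves only by the shell command python3 -m crank 'ROWS' [FORCE]. ROWS is JSON, a list of rows, each a list of 5 numbers: the gripper command: -1 is shut, 1 is fully open, values between are in proportion, then the shift along the tool's x, y, z in mm, then the turn about the tool's z in rad. In form: [[fingers, dx, dy, dz, roll], ...]. A call has 1 to 12 rows; each row is the pose to reach, as a shift and turn from the pose commanded when the call began, along the tool's axes at that moment; what a row does not reach only later rows make up. A row lasts 1/12 s, in which the tool goes at most 41.7 mm and 7.16 degrees, less where a joint would pass 70% of its speed; a pose out of reach is approached as far as the arm can. A call with a gripper value outside its range is refused whole. The fingers move at their own pace and stop on an object; FORCE is the grip in N (left out, the last holds). Time passes only in rows, so rows that repeat a pose let the fingers close. It gives the time, the measured TCP pose, the force, the opening and the grip force at its end, in the units of the state.
- telemetry.observe(): the state, without advancing time (a new reading comes with each control period).
- vision.read_camera(name): name is "side" or "top" or "wrist"; returns (picture, depth): 384x512x3 uint8, red, green, blue; 384x512 float32, m along the optical axis (not along the pixel's ray), 0 where there is no reading.
- vision.get_calibration(name): a dict with "camera_matrix" (3x3 intrinsics, pixels), "rvec" (rotation vector, rad) and "tvec" (3), from world to camera coordinates, as OpenCV has them. Camera axes: x right, y down, z forward; pixel columns grow to the right and rows downward; lengths in m; the calibration is good to about 2 mm. A picture is of the moment at which its call begins: read the wrist's pose just before it. get_calibration takes no time and is no camera call; for the wrist camera it gives the pose at the moment of the call.
- ticket.hand_in(): hands the job in; it is judged then, once.
The state is a dict: "time": time; "qpos": joint angles; "qvel": joint speeds; "joint_efforts": joint torques, N m; "tool_pos": TCP position; "tool_rot": TCP orientation; "contact_force": force on the tool from outside, world axes, zero at the start; "torque": the same for the moment, N m; "opening": finger opening in m; "grip_force": force on a finger pad.
Only numpy, scipy, OpenCV 4.12 (cv2) and the standard library are available. Lean on these libraries where they do the work, as an engineer would, in place of code of your own. Each camera call takes 0.05 s, during which the arm holds its last target. There are 200 camera calls.

TASK

Polishing is about to start and dust must stay off the finished rings: take the four dark wooden lids from among the tools and put each on the open metal dish of its own shape and size, lying flat on the rim all round, with the corners of the square and oblong lids lined up with their dishes. Set the lids down rather than drop them, leave the dishes standing where they are, and let go of everything.

Things in the scene. Friction and masses are not known exactly. Their poses are not given: they have to be found in the camera images.
- lid_round_large: large round lid of dark wood, about 90 g, lying loose on the bench grip up: a plain 84 mm disc, 6 mm thick, over a central spigot 52 mm across and 8 mm deep (radially 8 mm smaller than its dish's mouth); upright round knob 18 mm across, 30 mm tall in the middle. 14 mm from its underside to the top of its plate, 44 mm to the top of the grip. Origin: centre of the spigot's underside; z up through the grip.
- lid_round_small: small round lid of dark wood, about 50 g, lying loose on the bench grip up: a plain 60 mm disc, 6 mm thick, over a central spigot 28 mm across and 8 mm deep (radially 8 mm smaller than its dish's mouth); upright round knob 18 mm across, 30 mm tall in the middle. 14 mm from its underside to the top of its plate, 44 mm to the top of the grip. Origin: centre of the spigot's underside; z up through the grip.
- lid_square: square lid of dark wood, about 70 g, lying loose on the bench grip up: a 68 x 68 mm plate, 6 mm thick, over a central spigot 36 x 36 mm and 8 mm deep; upright square grip 18 x 18 mm, 30 mm tall in the middle, its faces parallel to the plate's edges. 14 mm from its underside to the top of its plate, 44 mm to the top of the grip. Origin: centre of the spigot's underside; z up through the grip.
- lid_oblong: oblong lid of dark wood, about 90 g, lying loose on the bench grip up: a 104 x 56 mm plate (long side along its own x), 6 mm thick, over a central spigot 72 x 24 mm and 8 mm deep; upright bar grip in the middle, 36 mm along x, 18 mm thick along y, 30 mm tall. 14 mm from its underside to the top of its plate, 44 mm to the top of the grip. Origin: centre of the spigot's underside; z up through the grip.
- dish_round_large: large round open aluminium dish, loose, about 0.6 kg, standing on the bench with finished metal rings (one or more) in it: 76 mm outer diameter, mouth 68 mm, 32 mm high, wall 4 mm, inner floor 5 mm up. Origin: centre of its underside; z up through the mouth. With its lid flush on the rim the lid's origin is 24 mm above this origin.
- dish_round_small: small round open aluminium dish, loose, about 0.6 kg, standing on the bench with finished metal rings (one or more) in it: 52 mm outer diameter, mouth 44 mm, 32 mm high, wall 4 mm, inner floor 5 mm up. Origin: centre of its underside; z up through the mouth. With its lid flush on the rim the lid's origin is 24 mm above this origin.
- dish_square: square open aluminium dish, loose, about 0.6 kg, standing on the bench with finished metal rings (one or more) in it: 60 x 60 mm outside, mouth 52 x 52 mm, sides along its own x and y, 32 mm high, wall 4 mm, inner floor 5 mm up. Origin: centre of its underside; z up through the mouth. With its lid flush on the rim the lid's origin is 24 mm above this origin.
- dish_oblong: oblong open aluminium dish, loose, about 0.6 kg, standing on the bench with finished metal rings (one or more) in it: 96 x 48 mm outside (long side along its own x), mouth 88 x 40 mm, 32 mm high, wall 4 mm, inner floor 5 mm up. Origin: centre of its underside; z up through the mouth. With its lid flush on the rim the lid's origin is 24 mm above this origin.
Mind the look-alikes: they are no part of the job. Leave any green look-alike of the dish_round_small alone.

How it is judged:
By the outcome, as a careful person would: the job done as asked, in the order asked, and still so for the second after the job is handed in, with the robot touching nothing.
It also fails if it takes over 106 s, if anything falls off the work surface, if the arm or the gripper's body presses on something with over 40 N, if the wrist force passes 120 N, or if a joint passes its speed limit or range.

## Working session

There is one attempt and no reset: what is moved stays moved. The work goes in short steps, Python scripts to look and compute and a shell command to move; the robot and the scene stay as the last step left them, time stands still between calls to the robot, and variables do not carry over. Pictures are saved under pics/ and viewed, at most 14 in all, crops included, and the job is handed in when it is done.

```bash
ls; mkdir -p pics
cat > h.py <<'E'
import numpy as np,cv2
from cell import telemetry,vision,ticket
def cam(n):
    k=vision.get_calibration(n)
    p,d=vision.read_camera(n)
    K=np.array(k["camera_matrix"]);R=cv2.Rodrigues(np.array(k["rvec"],float))[0];t=np.array(k["tvec"],float).ravel()
    v,u=np.mgrid[:384,:512]
    c=np.stack([(u-K[0,2])/K[0,0]*d,(v-K[1,2])/K[1,1]*d,d],-1)
    w=(c-t)@R
    w[d==0]=np.nan
    return p,d,w
def save(p,n): cv2.imwrite('pics/'+n,p[...,::-1])
E
python3 - <<'E'
from h import *
for n in ("top","side"):
    p,d,w=cam(n);np.savez(n+'.npz',p=p,d=d,w=w);save(cv2.resize(p,(800,600),interpolation=cv2.INTER_CUBIC),n+'0.png')
    print(n,[np.round(w[i,j],3) for i,j in((10,10),(10,500),(370,10),(370,500),(192,256))])
s=telemetry.observe();print(s)
E
```

```text
pics
top [array([ 1.446,  1.154, -0.745]), array([ 1.479, -1.186, -0.697]), array([ 0.014,  0.646, -0.002]), array([ 0.211, -0.398,  0.583]), array([ 0.525, -0.033, -0.004])]
side [array([ 2.109, -1.191,  0.113]), array([-0.253, -1.156,  0.249]), array([0.901, 0.569, 0.036]), array([-0.048,  0.353, -0.003]), array([ 0.555, -0.107, -0.004])]
{'time': 0.1, 'qpos': array([-1.36999236e+00,  3.42662381e-01,  1.52492423e+00,  2.41790983e-05,
        1.27540258e+00, -1.45998066e-01]), 'qvel': array([-0.00124078, -0.0026436 , -0.00326002,  0.00067989,  0.00104463,
        0.00150323]), 'joint_efforts': array([ 2.17385030e-03, -4.32003701e+01, -2.44694906e+01,  7.19736493e-02,
        5.26879902e-02, -5.15536908e-05]), 'tool_pos': array([ 0.17844424, -0.49361686,  0.40410849]), 'tool_rot': array([-3.14021433e+00, -2.26044770e-04,  3.46794818e-01]), 'contact_force': array([ 0.28751198, -0.70316173, -0.18973857]), 'torque': array([ 0.00800662, -0.00283417, -0.03016828]), 'grip_force': 0.0, 'opening': 0.09158806313487375}
```

View pics/top0.png

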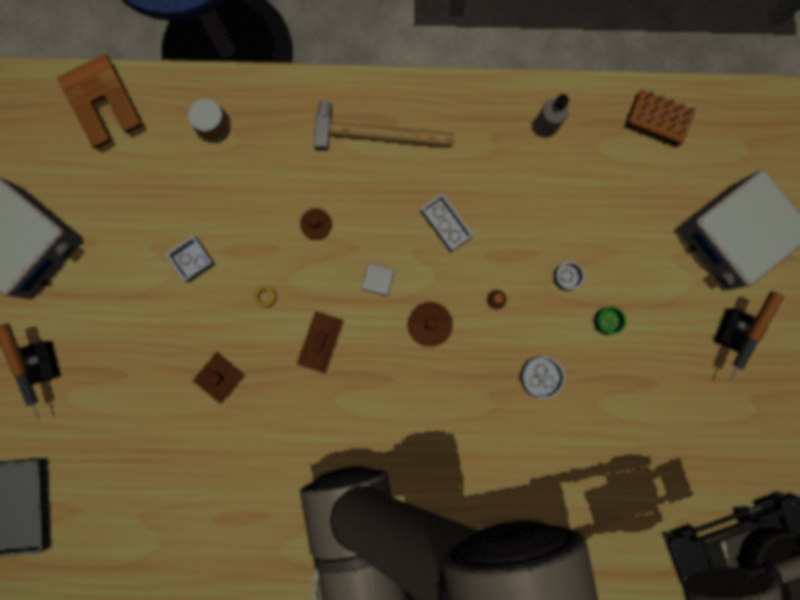

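View pics/side0.png

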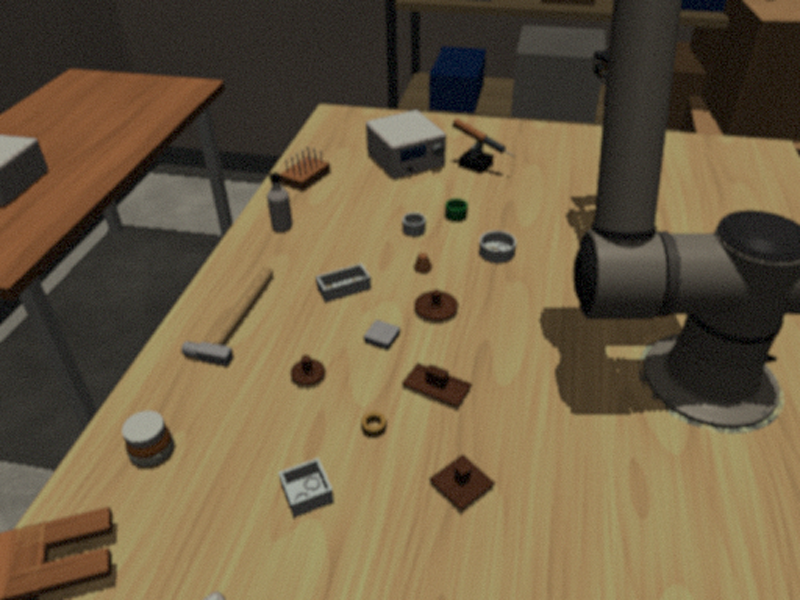

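The top view shows the lids at about (316,223) small round, (430,324) large round, (219,377) square and (320,341) oblong. The dishes are at (190,258) square, (446,222) oblong, (568,276) small and (542,377) large, with the green look-alike at (610,320). Next I measure them from depth.

```bash
cat >> h.py <<'E'
OB=dict(LL=(430,324),LS=(316,223),LQ=(219,377),LO=(320,341),DL=(542,377),DS=(568,276),DQ=(190,258),DO=(446,222),GR=(610,320))
E
cat > meas.py <<'E'
from h import *
z=np.load('top.npz');p,w=z['p'].astype(float),z['w']
v,u=np.mgrid[:384,:512]
for k,(a,b) in OB.items():
    a*=.64;b*=.64
    near=np.hypot(u-a,v-b)<24
    table=np.median(w[...,2][near&(np.hypot(u-a,v-b)>21)])
    h=w[...,2]-table
    lid=k[0]=='L'
    m=near&(h>(.007 if lid else .022))&(h<(.022 if lid else .045))
    P=w[m]
    (cx,cy),(s1,s2),ang=cv2.minAreaRect((P[:,:2]*1000).astype(np.float32))
    c,r=cv2.minEnclosingCircle((P[:,:2]*1000).astype(np.float32))
    if s1<s2: s1,s2,ang=s2,s1,ang-90
    print(k,m.sum(),'tab %.1f ztop %.1f'%(table*1e3,np.median(h[m])*1e3),'rect',np.round([cx,cy,s1,s2,ang],1),'circ',np.round([*c,r],1),'mean',np.round(P[:,:2].mean(0)*1e3,1))
    if lid:
        g=near&(h>.034);Q=w[g];print('   knob',g.sum(),np.round(Q[:,:2].mean(0)*1e3,1),np.round(np.median(h[g])*1e3,1))
E
python3 meas.py
```

```text
LL 0 tab nan ztop nan rect [0. 0. 0. 0. 0.] circ [0. 0. 0.] mean [nan nan]
   knob 0 [nan nan] nan
LS 293 tab -0.7 ztop 13.9 rect [664.4 127.1 122.9  59.8 -78.2] circ [656.2 125.3  65.1] mean [662.8 126.7]
   knob 32 [663.3 126.8] 44.1
LQ 529 tab 0.4 ztop 13.7 rect [380.4 291.5 103.2  70.3 -42.1] circ [384.6 300.1  55.4] mean [376.1 294.8]
   knob 47 [376.2 295.2] 43.0
LO 0 tab nan ztop nan rect [0. 0. 0. 0. 0.] circ [0. 0. 0.] mean [nan nan]
   knob 0 [nan nan] nan
DL 150 tab -0.9 ztop 31.4 rect [ 388.3 -293.8   75.3   73.1  -89.3] circ [ 387.2 -294.1   38.1] mean [ 388.6 -293.9]
DS 0 tab nan ztop nan rect [0. 0. 0. 0. 0.] circ [0. 0. 0.] mean [nan nan]
DQ 0 tab nan ztop nan rect [0. 0. 0. 0. 0.] circ [0. 0. 0.] mean [nan nan]
DO 0 tab nan ztop nan rect [0. 0. 0. 0. 0.] circ [0. 0. 0.] mean [nan nan]
GR 108 tab -1.0 ztop 31.0 rect [ 493.4 -418.3   51.8   49.2  -85.8] circ [ 491.8 -419.2   26.8] mean [ 492.8 -418.5]
  return _methods._mean(a, axis=axis, dtype=dtype,
  ret = ret.dtype.type(ret / rcount)
meas.py:15: RuntimeWarning: Mean of empty slice.
  print(k,m.sum(),'tab %.1f ztop %.1f'%(table*1e3,np.median(h[m])*1e3),'rect',np.round([cx,cy,s1,s2,ang],1),'circ',np.round([*c,r],1),'mean',np.round(P[:,:2].mean(0)*1e3,1))
  ret = um.true_divide(
meas.py:17: RuntimeWarning: Mean of empty slice.
  g=near&(h>.034);Q=w[g];print('   knob',g.sum(),np.round(Q[:,:2].mean(0)*1e3,1),np.round(np.median(h[g])*1e3,1))
```

```bash
sed -i "s/np.median(w/np.nanmedian(w/; s/    P=w\[m\]/    n,lb,st,_=cv2.connectedComponentsWithStats(m.astype(np.uint8),connectivity=8); m=lb==1+np.argmax(st[1:,4]); P=w[m]/" meas.py; python3 meas.py
```

```text
LL 625 tab -0.5 ztop 14.2 rect [481.8 -88.2  81.1  81.  -89.2] circ [480.1 -88.5  42.5] mean [480.6 -88.1]
   knob 30 [481.  -88.1] 43.0
LS 289 tab -0.7 ztop 13.9 rect [664.1 126.8  59.   57.2  58.5] circ [664.  126.9  30.4] mean [663.  126.7]
   knob 32 [663.3 126.8] 44.1
LQ 526 tab 0.4 ztop 13.7 rect [376.  295.8  68.4  68.3  51.6] circ [376.3 295.8  46.6] mean [375.9 294.8]
   knob 47 [376.2 295.2] 43.0
LO 625 tab -0.4 ztop 14.1 rect [443.4 113.6 106.9  56.1 -17.8] circ [444.6 113.8  57.2] mean [444.2 112.6]
   knob 85 [444.5 112.6] 44.1
DL 150 tab -0.9 ztop 31.4 rect [ 388.3 -293.8   75.3   73.1  -89.3] circ [ 387.2 -294.1   38.1] mean [ 388.6 -293.9]
DS 92 tab -1.2 ztop 31.1 rect [ 572.9 -342.2   49.6   49.3   90. ] circ [ 573.3 -342.9   26. ] mean [ 573.5 -342.5]
DQ 173 tab -0.3 ztop 31.3 rect [591.9 353.5  61.5  61.   36.5] circ [592.6 353.5  41.8] mean [591.8 353.8]
DO 186 tab -0.7 ztop 30.9 rect [ 668.8 -115.5   96.4   48.4   36.3] circ [ 668.7 -116.1   52.4] mean [ 669.9 -115.6]
GR 108 tab -1.0 ztop 31.0 rect [ 493.4 -418.3   51.8   49.2  -85.8] circ [ 491.8 -419.2   26.8] mean [ 492.8 -418.5]
```

```bash
cat >> h.py <<'E'
def plan(x,y,z,yawdeg):
    "mm, deg -> tool shift dx,dy,dz mm, roll rad"
    s=telemetry.observe();p=np.array(s['tool_pos'])*1e3;yw=s['tool_rot'][2]
    d=np.array([x,y,z])-p;dy=np.radians(yawdeg)-yw;dy=(dy+np.pi)%(2*np.pi)-np.pi
    c,sn=np.cos(yw),np.sin(yw)
    print('t %.1f'%s['time'],'pos',p.round(1),'yaw %.1f'%np.degrees(yw),'-> dx %.1f dy %.1f dz %.1f roll %.3f'%(c*d[0]+sn*d[1],sn*d[0]-c*d[1],-d[2],-dy),'F',np.round(s['contact_force'],1),'open %.1f'%(s['opening']*1e3),'grip',s['grip_force'])
E
cat > plan.py <<'E'
import sys;from h import plan
plan(*map(float,sys.argv[1:5]))
E
python3 plan.py 481 -88 340 20
python3 - <<'E'
from h import *
k=vision.get_calibration('wrist');R=cv2.Rodrigues(np.array(k['rvec'],float))[0];print(k['camera_matrix'],-R.T@np.array(k['tvec']).ravel(),R)
E
```

```text
t 0.1 pos [ 178.4 -493.6  404.1] yaw 19.9 -> dx 422.4 dy -278.6 dz 64.1 roll -0.002 F [ 0.3 -0.7 -0.2] open 91.6 grip 0.0
[[335.1470443    0.         256.67847528]
 [  0.         335.1470443  197.0089977 ]
 [  0.           0.           1.        ]] [ 0.25198829 -0.46819268  0.38384748] [[ 0.33993082 -0.94044841 -0.0019573 ]
 [-0.90030386 -0.32602051  0.28838098]
 [-0.27184556 -0.09626742 -0.95751375]]
```

```bash
python3 -m crank '[[0,35,-23,5,0],[0,70,-46,10,0],[0,105,-69,16,0],[0,140,-92,21,0],[0,175,-115,26,0],[0,210,-138,32,0],[0,245,-161,37,0],[0,280,-184,42,0],[0,315,-207,48,0],[0,350,-230,53,0],[0,385,-254,58,0],[0,422,-278,64,0]]' 25
python3 -m crank '[[0,0,0,0,0],[0,0,0,0,0]]'
cat > look.py <<'E'
import sys;from h import *
# name zlo zhi x y rad(mm)  : table-relative band, near expected centre
name=sys.argv[1];zl,zh,x,y,r=map(float,sys.argv[2:7])
p,d,w=cam('wrist');q=w*1e3
if name!='-': save(p,name+'.png')
near=np.hypot(q[...,0]-x,q[...,1]-y)<r
tb=np.nanmedian(q[...,2][near&(np.abs(q[...,2])<6)]) if zl<1000 else 0
h=q[...,2]-tb
def comp(m):
    n,lb,st,_=cv2.connectedComponentsWithStats(m.astype(np.uint8),connectivity=8)
    return lb==1+np.argmax(st[1:,4])
m=comp(near&(h>zl)&(h<zh));P=q[m]
(cx,cy),(s1,s2),a=cv2.minAreaRect(P[:,:2].astype(np.float32))
if s1<s2: s1,s2,a=s2,s1,a-90
print('tab %.1f'%tb,'n',m.sum(),'z %.1f'%np.median(P[:,2]),'rect',np.round([cx,cy,s1,s2,a],1),'mean',P[:,:2].mean(0).round(1),'circ',np.round(cv2.minEnclosingCircle(P[:,:2].astype(np.float32))[1],1))
g=near&(h>38)&(h<50)
if g.sum()>20:
    g=comp(g);(cx,cy),ss,a=cv2.minAreaRect(q[g][:,:2].astype(np.float32));print('top38-50',g.sum(),q[g].mean(0).round(1),np.round([cx,cy,*ss,a],1))
E
python3 look.py w1 7 22 481 -88 60; python3 plan.py 481 -88 196 20
```

```text
time: 1.1
tool_pos: [0.4759, -0.0942, 0.3416]
tool_rot: [-3.142, 0.0, 0.347]
contact_force: [-0.0, -0.6, 0.0]
opening: 0.0461
grip_force: 0.0
time: 1.27
tool_pos: [0.4759, -0.0943, 0.3412]
tool_rot: [-3.141, 0.001, 0.351]
contact_force: [-0.7, -0.3, -0.0]
opening: 0.0464
grip_force: 0.0
tab -0.2 n 5627 z 13.9 rect [482.3 -91.1  82.9  82.8  40.7] mean [484.1 -90.5] circ 41.9
top38-50 340 [482.8 -90.9  43.5] [482.4 -91.1  17.   17.2  17.9]
t 1.3 pos [475.3 -95.6 341.4] yaw 20.0 -> dx 8.0 dy -5.2 dz 145.4 roll 0.000 F [ 0.2 -0.3  0.4] open 45.6 grip 0.0
```

View pics/w1.png

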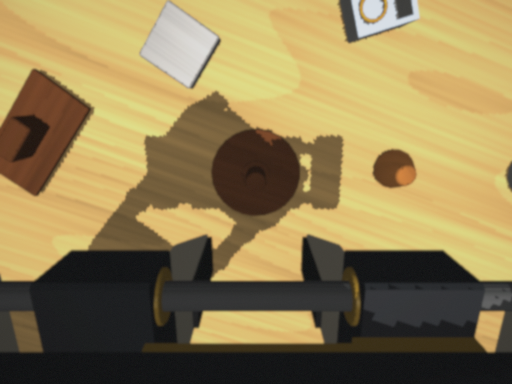

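The wrist view shows the large round lid at about (256,172), with nothing near the descent path. Descending to grasp it.

```bash
python3 -m crank '[[0,3,-2,15,0],[0,7,-5,35,0],[0,7,-5,60,0],[0,7,-5,85,0],[0,7,-5,105,0],[0,7,-5,120,0],[0,7,-5,132,0],[0,7,-5,140,0],[0,7,-5,145,0],[0,7,-5,145,0]]' | head -2; python3 plan.py 481.5 -89.5 196 20
python3 -m crank '[[-1,0,0,0,0],[-1,0,0,0,0],[-1,0,0,0,0],[-1,0,0,0,0],[-1,0,0,0,0],[-1,0,0,0,0]]' 25; python3 plan.py 388 -294 300 20
```

```text
time: 2.15
tool_pos: [0.4797, -0.0901, 0.1964]
t 2.1 pos [479.7 -90.1 196.4] yaw 19.8 -> dx 1.9 dy 0.1 dz 0.4 roll -0.004 F [-0.2 -0.3 -0.2] open 45.8 grip 0.0
time: 2.65
tool_pos: [0.4803, -0.0893, 0.1974]
tool_rot: [3.141, -0.001, 0.347]
contact_force: [-0.2, -0.2, 3.8]
opening: 0.0168
grip_force: 25.0
t 2.6 pos [480.3 -89.3 197.4] yaw 19.9 -> dx -156.4 dy 161.1 dz -102.6 roll -0.002 F [-0.2 -0.2  3.8] open 16.8 grip 25.00061810016632
```

```bash
python3 -m crank '[[-1,0,0,-8,0],[-1,0,0,-20,0],[-1,-10,5,-40,0],[-1,-25,15,-60,0],[-1,-45,30,-80,0],[-1,-70,50,-95,0],[-1,-95,70,-100,0],[-1,-120,90,-100,0],[-1,-145,110,-100,0],[-1,-170,125,-100,0],[-1,-195,140,-100,0],[-1,-210,150,-100,0]]' | tail -2;python3 -m crank '[[-1,-10,5,0,0],[-1,-16,11,0,0],[-1,-16,11,0,0]]' | head -2; 
python3 look.py w2 22 40 388 -294 50; python3 look.py - 118 170 325 -315 70;  python3 plan.py 388 -294 230 20
```

```text
opening: 0.017
grip_force: 25.0
time: 3.9
tool_pos: [0.322, -0.3182, 0.2972]
tab 4.0 n 2087 z 31.5 rect [ 388.4 -297.4   75.2   75.1  -29.2] mean [ 390.1 -296.8] circ 37.9
tab 0.2 n 3459 z 140.9 rect [ 325.9 -317.4   51.    16.   -70.2] mean [ 330.3 -315.7] circ 25.5
t 4.0 pos [ 322.6 -317.   297. ] yaw 19.9 -> dx 69.3 dy 0.6 dz 67.0 roll -0.002 F [ 0.6  0.1 -2.2] open 17.3 grip 24.999299347400665
```

View pics/w2.png

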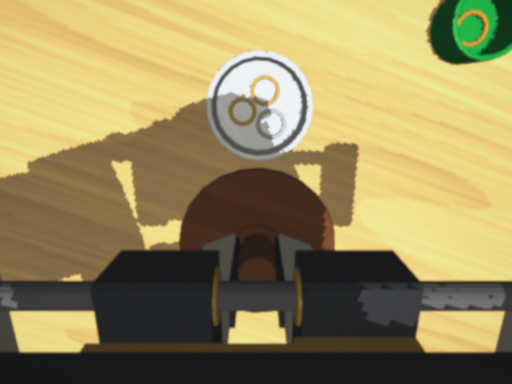

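The lid is held and the large dish's rim is visible, centred at about (260,105), with rings inside. Measuring both from the same camera gives a bias-free relative shift.

```bash
cat > held.py <<'E'
import sys;from h import *
# fit held plate edge circle: front arc. args: ztop_guess(mm) R
zt,R=map(float,sys.argv[1:3])
from scipy.optimize import least_squares
p,d,w=cam('wrist');q=w*1e3
s=telemetry.observe();T=np.array(s['tool_pos'])*1e3;yw=s['tool_rot'][2]
near=np.hypot(q[...,0]-T[0],q[...,1]-T[1])<R*1.35
m=near&(abs(q[...,2]-zt)<5)
n,lb,st,_=cv2.connectedComponentsWithStats(m.astype(np.uint8),connectivity=8);m=lb==1+np.argmax(st[1:,4])
P=q[m];print('z',np.median(P[:,2]).round(1))
c,sn=np.cos(yw),np.sin(yw)
D=P[:,:2]-T[:2];X=D@[c,sn];Y=D@[sn,-c]
H=cv2.convexHull(np.c_[X,Y].astype(np.float32))[:,0];H=H[H[:,0]>5]
f=least_squares(lambda v:np.hypot(H[:,0]-v[0],H[:,1]-v[1])-R,[0,0],loss='soft_l1').x
print('plate centre in tool xy',f.round(1),'world',(T[:2]+np.array([c*f[0]+sn*f[1],sn*f[0]-c*f[1]])).round(1),'res',np.abs(np.hypot(*(H-f).T)-R).mean().round(2))
E
python3 held.py 114 42
```

```text
z 113.3
plate centre in tool xy [0.7 0.9] world [ 323.7 -317.4] res 0.14
```

```bash
python3 -m crank '[[-1,8,0,0,0],[-1,24,1,2,0],[-1,42,1,10,0],[-1,58,2,20,0],[-1,68,2,35,0],[-1,68,2,48,0],[-1,68,2,56,0],[-1,68,2,60,0],[-1,68,2,62,0]]' | head -2; python3 plan.py 388 -294 221 20
python3 - <<'E'
from h import *
p,d,w=cam('side');save(cv2.resize(p[100:220,230:390],(640,480),interpolation=cv2.INTER_CUBIC),'s1.png')
E
```

```text
time: 4.8
tool_pos: [0.3872, -0.2958, 0.2345]
t 4.8 pos [ 387.2 -295.8  234.5] yaw 19.9 -> dx 1.4 dy -1.4 dz 13.5 roll -0.002 F [ 0.1 -0.3 -0.5] open 17.3 grip 24.99926447868347
```

View pics/s1.png

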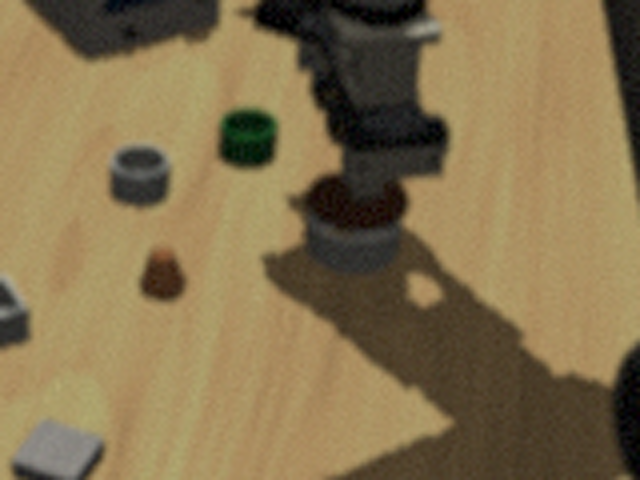

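The side view shows the large lid at (355,205) sitting just above its dish and well aligned. Setting it down slowly.

```bash
python3 -m crank '[[-1,0,0,4,0],[-1,0,0,8,0],[-1,0,0,10,0],[-1,0,0,11,0],[-1,0,0,12,0],[-1,0,0,13,0]]'; python3 plan.py 388 -294 221 20
```

```text
time: 5.35
tool_pos: [0.3869, -0.2963, 0.222]
tool_rot: [3.141, -0.0, 0.347]
contact_force: [-0.3, 0.3, 0.3]
opening: 0.0175
grip_force: 25.0
t 5.3 pos [ 386.9 -296.3  222. ] yaw 19.9 -> dx 1.8 dy -1.8 dz 1.0 roll -0.002 F [-0.3  0.3  0.3] open 17.5 grip 24.999305605888367
```

```bash
python3 -m crank '[[-1,0,0,0.5,0],[-1,0,0,1,0],[-1,0,0,1,0]]'|sed -n '2p;4p'; python3 -m crank '[[-1,0,0,0.5,0],[-1,0,0,0.5,0]]'|sed -n '2p;4p'; python3 -m crank '[[-1,0,0,0.5,0],[-1,0,0,0.5,0]]'|sed -n '2p;4p'
```

```text
tool_pos: [0.3869, -0.2963, 0.2214]
contact_force: [-1.5, 0.8, 3.1]
tool_pos: [0.3869, -0.2962, 0.2214]
contact_force: [-2.7, 2.8, 9.3]
tool_pos: [0.3869, -0.2962, 0.2213]
contact_force: [-4.7, 3.8, 14.9]
```

```bash
python3 -m crank '[[-1,0,0,-1,0],[-0.5,0,0,-1,0],[-0.3,0,0,-1,0],[-0.1,0,0,-1,0],[0,0,0,-1,0],[0,0,0,-10,0],[0,0,0,-30,0],[0,0,0,-60,0],[0,0,0,-80,0],[0,-20,0,-100,0],[0,-45,0,-120,0],[0,-60,0,-120,0]]'|sed -n '2p;5p'
python3 look.py - 33 42 388 -296 60; python3 plan.py 663.5 127 340 20
python3 - <<'E'
from h import *
p,d,w=cam('wrist');save(p,'w3.png')
E
```

```text
tool_pos: [0.3299, -0.3174, 0.344]
opening: 0.0459
tab -0.1 n 7591 z 37.9 rect [ 388.4 -296.6   83.    82.7   19.6] mean [ 389.6 -296.3] circ 42.1
top38-50 3814 [ 389.6 -296.4   38.7] [ 388.8 -296.9   81.    81.6   10.2]
t 7.0 pos [ 328.2 -317.6  342.4] yaw 19.8 -> dx 466.3 dy -304.4 dz 2.4 roll -0.003 F [-0.2 -0.7 -0.8] open 45.7 grip 0.0
```

View pics/w3.png

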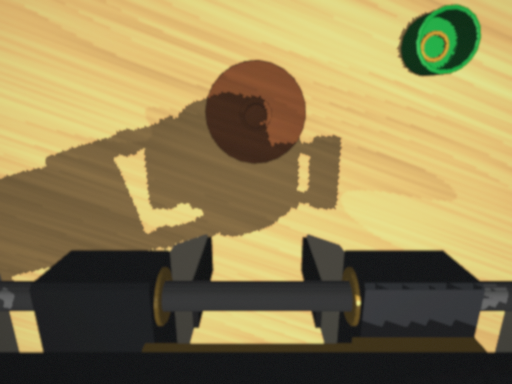

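The large lid lies flat and centred on its dish: plate top at z 38 mm, within 1 mm of the dish centre. Next is the small lid.

```bash
python3 -m crank '[[0,15,-10,0,0],[0,45,-30,0,0],[0,80,-53,0,0],[0,115,-76,0,0],[0,150,-99,0,0],[0,185,-122,0,0],[0,220,-145,0,0],[0,255,-168,0,0],[0,290,-191,0,0],[0,325,-214,0,0],[0,360,-236,0,0],[0,390,-255,0,0]]' |head -2
python3 -m crank '[[0,15,-10,0,0],[0,15,-10,0,0]]'|head -2
python3 look.py - 7 22 664 125 50; python3 plan.py 664 125 196.5 20
```

```text
time: 8.03
tool_pos: [0.6117, 0.0592, 0.3395]
time: 8.2
tool_pos: [0.6228, 0.0747, 0.3388]
tab -0.1 n 3132 z 13.9 rect [665.7 124.   58.9  58.8  63.7] mean [666.7 124.1] circ 30.0
top38-50 389 [665.9 124.   43.5] [665.7 124.3  16.7  17.1  18.8]
t 8.2 pos [621.8  72.8 338.8] yaw 20.1 -> dx 57.5 dy -34.5 dz 142.3 roll 0.001 F [-0.4 -0.4 -1.2] open 45.6 grip 0.0
```

```bash
python3 -m crank '[[0,15,-9,10,0],[0,35,-20,30,0],[0,50,-28,55,0],[0,58,-32,80,0],[0,58,-32,100,0],[0,58,-32,116,0],[0,58,-32,127,0],[0,58,-32,135,0],[0,58,-32,141,0],[0,58,-32,142,0]]'|head -2; python3 plan.py 665.5 124.2 197 20
python3 -m crank '[[-1,0,0,0,0],[-1,0,0,0,0],[-1,0,0,0,0],[-1,0,0,0,0],[-1,0,0,0,0],[-1,0,0,0,0]]' 25|tail -5; python3 plan.py 573.5 -344 300 20
```

```text
time: 9.08
tool_pos: [0.6648, 0.1196, 0.1974]
t 9.1 pos [664.8 119.6 197.4] yaw 19.8 -> dx 2.2 dy -4.1 dz 0.4 roll -0.003 F [-0.7  0.9 -0.8] open 45.8 grip 0.0
tool_pos: [0.6651, 0.1202, 0.1986]
tool_rot: [3.141, -0.001, 0.347]
contact_force: [-0.4, 1.2, 3.2]
opening: 0.0176
grip_force: 25.0
t 9.6 pos [665.1 120.2 198.6] yaw 19.9 -> dx -244.0 dy 405.4 dz -101.4 roll -0.002 F [-0.4  1.2  3.2] open 17.6 grip 25.00015139579773
```

```bash
python3 -m crank '[[-1,0,0,-8,0],[-1,0,0,-22,0],[-1,-5,8,-45,0],[-1,-15,22,-70,0],[-1,-33,44,-90,0],[-1,-53,70,-100,0],[-1,-73,96,-100,0],[-1,-93,122,-100,0],[-1,-113,148,-100,0],[-1,-133,174,-100,0],[-1,-153,200,-100,0],[-1,-173,226,-100,0]]' |sed -n '2p;5p'
python3 -m crank '[[-1,-20,26,0,0],[-1,-40,52,0,0],[-1,-60,78,0,0],[-1,-80,104,0,0],[-1,-100,130,0,0],[-1,-118,155,0,0],[-1,-130,172,0,0],[-1,-136,180,0,0],[-1,-136,180,0,0]]' |sed -n '2p;5p'
python3 -m crank '[[-1,0,0,0,0],[-1,0,0,0,0]]' |sed -n '2p;5p'
python3 look.py w4 22 40 574 -345 45; python3 held.py 113 30;  python3 plan.py 573.5 -344 230 20
```

```text
tool_pos: [0.5784, -0.1527, 0.2986]
opening: 0.0173
tool_pos: [0.5115, -0.3686, 0.2982]
opening: 0.0171
tool_pos: [0.5129, -0.3654, 0.298]
opening: 0.017
tab 0.1 n 1366 z 31.5 rect [ 575.2 -346.6   51.1   51.    18.3] mean [ 575.4 -346.7] circ 26.0
z 113.2
plate centre in tool xy [1.5 0.7] world [ 514.6 -365.5] res 0.15
t 11.6 pos [ 513.  -365.3  298.1] yaw 20.0 -> dx 64.1 dy 0.6 dz 68.1 roll -0.000 F [-0.6  0.2 -1.1] open 17.2 grip 24.99933958053589
```

```bash
python3 -m crank '[[-1,8,0,0,0],[-1,24,1,2,0],[-1,42,2,10,0],[-1,56,2,20,0],[-1,63,2.5,35,0],[-1,63,2.5,48,0],[-1,63,2.5,58,0],[-1,63,2.5,64,0],[-1,63,2.5,69,0],[-1,63,2.5,72,0],[-1,63,2.5,74,0],[-1,63,2.5,74,0]]' | sed -n '2p;4p';python3 -m crank '[[-1,0,0,0.5,0],[-1,0,0,1,0],[-1,0,0,1,0]]'|sed -n '2p;4p'; python3 -m crank '[[-1,0,0,0.5,0],[-1,0,0,0.5,0]]'|sed -n '2p;4p'
```

```text
tool_pos: [0.5723, -0.348, 0.2241]
contact_force: [0.2, -0.7, -0.5]
tool_pos: [0.5725, -0.3478, 0.2234]
contact_force: [0.4, 0.5, -0.9]
tool_pos: [0.5725, -0.3478, 0.2226]
contact_force: [0.4, -0.1, 0.1]
```

```bash
python3 -m crank '[[-1,0,0,-1,0],[-1,1.5,-1,-1,0],[-1,1.5,-1,0,0],[-1,1.5,-1,0.5,0],[-1,1.5,-1,0.5,0]]'|sed -n '2p;4p'; python3 -m crank '[[-1,0,0,0.5,0],[-1,0,0,0.5,0]]'|sed -n '2p;4p'; python3 -m crank '[[-1,0,0,0.5,0],[-1,0,0,0.5,0]]'|sed -n '2p;4p'; python3 -m crank '[[-1,0,0,0.5,0],[-1,0,0,0.5,0]]'|sed -n '2p;4p'
```

```text
tool_pos: [0.5737, -0.3461, 0.2226]
contact_force: [-0.3, 1.9, 4.5]
tool_pos: [0.5737, -0.3461, 0.2225]
contact_force: [-1.2, 2.5, 6.5]
tool_pos: [0.5737, -0.3461, 0.2226]
contact_force: [-2.2, 2.7, 10.3]
tool_pos: [0.5737, -0.3461, 0.2225]
contact_force: [-3.0, 3.4, 12.0]
```

```bash
python3 -m crank '[[-1,0,0,-1.2,0],[-0.5,0,0,-1.2,0],[-0.3,0,0,-1,0],[-0.1,0,0,-1,0],[0,0,0,-1,0],[0,0,0,-10,0],[0,0,0,-30,0],[0,0,0,-60,0],[0,0,0,-80,0],[0,-20,0,-100,0],[0,-45,0,-120,0],[0,-60,0,-120,0]]'|sed -n '2p;5p'
python3 look.py - 33 42 575 -347 50; python3 plan.py 445.5 111 340 -17.8
```

```text
tool_pos: [0.5163, -0.3675, 0.3458]
opening: 0.0459
tab -0.1 n 3569 z 37.9 rect [ 575.4 -346.6   59.1   58.9  -27.2] mean [ 576.4 -346.2] circ 29.9
top38-50 1796 [ 576.5 -346.1   38.9] [ 575.1 -346.8   57.8   57.5   18.2]
t 15.0 pos [ 514.4 -368.4  344. ] yaw 19.8 -> dx 97.4 dy -474.4 dz 4.0 roll 0.656 F [ 0.4 -1.7  0.2] open 46.0 grip 0.0
```

The small lid is centred (575.4,-346.6 against its dish at 575.2,-346.6) and flat. Next is the oblong lid.

```bash
python3 -m crank '[[0,4,-18,0,0.03],[0,11,-54,0,0.08],[0,19,-92,0,0.14],[0,27,-130,0,0.2],[0,35,-168,0,0.26],[0,42,-206,0,0.32],[0,50,-244,0,0.38],[0,58,-282,0,0.44],[0,66,-320,0,0.5],[0,74,-358,0,0.56],[0,82,-396,0,0.62],[0,89,-432,2,0.656]]' |sed -n '2,3p'
python3 -m crank '[[0,25,-32,2,0],[0,25,-32,2,0],[0,25,-32,2,0]]'|sed -n '2,3p'
python3 look.py w5 7 22 445 111 70; python3 plan.py 445 111 196.5 -17.8
```

```text
tool_pos: [0.4536, 0.072, 0.3391]
tool_rot: [-3.141, -0.001, -0.312]
tool_pos: [0.4883, 0.0943, 0.3362]
tool_rot: [3.142, -0.0, -0.306]
tab -0.1 n 4891 z 13.8 rect [446.4 110.6 104.6  56.1 -17.8] mean [451.2 108.9] circ 58.3
top38-50 774 [447.8 110.   43.5] [446.7 110.2  17.1  35.8  71.9]
t 16.3 pos [487.7  93.4 336.2] yaw -17.6 -> dx -46.1 dy -3.9 dz 139.7 roll 0.003 F [ 0.1 -1.  -0.8] open 45.9 grip 0.0
```

```bash
python3 -m crank '[[0,-10,-1,10,0],[0,-25,-2,30,0],[0,-40,-4,55,0],[0,-45,-4,80,0],[0,-45,-4,100,0],[0,-45,-4,116,0],[0,-45,-4,127,0],[0,-45,-4,134,0],[0,-45,-4,138,0],[0,-45,-4,138.5,0]]'|head -2; python3 plan.py 446.6 110.4 197 -17.8
python3 -m crank '[[-1,0,0,0,0],[-1,0,0,0,0],[-1,0,0,0,0],[-1,0,0,0,0],[-1,0,0,0,0],[-1,0,0,0,0]]' 25|tail -5; python3 plan.py 670 -118 300 36.3
```

```text
time: 17.12
tool_pos: [0.4458, 0.1097, 0.1978]
t 17.1 pos [445.8 109.7 197.8] yaw -17.8 -> dx 0.5 dy -0.9 dz 0.8 roll 0.001 F [-0.4 -0.1  0.2] open 46.1 grip 0.0
tool_pos: [0.446, 0.1103, 0.1983]
tool_rot: [-3.141, -0.001, -0.309]
contact_force: [-1.1, 0.2, 2.4]
opening: 0.0178
grip_force: 25.0
t 17.6 pos [446.  110.3 198.3] yaw -17.7 -> dx 282.8 dy 149.3 dz -101.7 roll -0.943 F [-1.1  0.2  2.4] open 17.8 grip 24.993102550506592
```

```bash
python3 -m crank '[[-1,0,0,-8,0],[-1,0,0,-22,0],[-1,8,7,-45,-0.03],[-1,20,17,-70,-0.1],[-1,38,33,-90,-0.18],[-1,60,52,-100,-0.28],[-1,82,72,-100,-0.38],[-1,104,91,-100,-0.48],[-1,126,110,-100,-0.58],[-1,148,129,-100,-0.68],[-1,170,148,-100,-0.78],[-1,192,167,-100,-0.86]]' |sed -n '2,3p'
python3 plan.py 610 -162 298 36.3
```

```text
tool_pos: [0.5783, -0.1085, 0.2984]
tool_rot: [-3.141, 0.0, 0.556]
t 18.6 pos [ 578.3 -108.5  298.4] yaw 31.8 -> dx -1.3 dy 62.1 dz 0.4 roll -0.078 F [ 0.7 -0.  -0.2] open 18.1 grip 24.99062329530716
```

```bash
python3 -m crank '[[-1,0,18,0,-0.03],[-1,-1,36,0,-0.06],[-1,-1,50,0,-0.078],[-1,-1,58,0,-0.078],[-1,-1,62,0,-0.078],[-1,-1,62,0,-0.078],[-1,-1,62,0,-0.078]]' |sed -n '2,3p'
python3 look.py w6 22 40 671 -118 62
cat > heldrect.py <<'E'
import sys;from h import *
# extents of held rectangular plate in tool frame; args ztop, rad
zt,R=map(float,sys.argv[1:3])
p,d,w=cam('wrist');q=w*1e3
s=telemetry.observe();T=np.array(s['tool_pos'])*1e3;yw=s['tool_rot'][2];c,sn=np.cos(yw),np.sin(yw)
m=(np.hypot(q[...,0]-T[0],q[...,1]-T[1])<R)&(abs(q[...,2]-zt)<5)
n,lb,st,_=cv2.connectedComponentsWithStats(m.astype(np.uint8),connectivity=8);m=lb==1+np.argmax(st[1:,4])
D=q[m][:,:2]-T[:2];X=D@[c,sn];Y=D@[sn,-c]
hi=X.max();f=[]
for y in range(int(Y.min())+6,int(Y.max())-5,2):
    k=abs(Y-y)<1; f.append((y,X[k].max()))
f=np.array(f);a=np.polyfit(f[:,0],f[:,1],1)
sl=[(x,Y[abs(X-x)<1].min(),Y[abs(X-x)<1].max()) for x in range(int(hi)-20,int(hi)-5,3)]
print('z %.1f'%np.median(q[m][:,2]),'yaw %.2f'%np.degrees(yw),'T',T.round(1),'front edge x %.1f at y=0 slope(deg) %.2f'%(a[1],np.degrees(a[0])),'y edges',np.round(np.mean(sl,0)[1:],1),'mid',[round((b+e)/2,1) for _,b,e in sl])
E
python3 heldrect.py 112 62; python3 plan.py 670 -118 230 36.3
```

```text
tool_pos: [0.6093, -0.1601, 0.2979]
tool_rot: [-3.141, 0.0, 0.629]
tab 0.3 n 2192 z 31.7 rect [ 675.4 -115.1   83.8   48.2   36.6] mean [ 684.5 -108.4] circ 47.3
z 113.4 yaw 36.06 T [ 609.3 -159.8  298.1] front edge x 51.1 at y=0 slope(deg) 0.09 y edges [-27.2  28.4] mid [np.float64(0.4), np.float64(0.8), np.float64(0.7), np.float64(0.4), np.float64(0.8)]
t 19.3 pos [ 609.3 -159.8  298.1] yaw 36.1 -> dx 73.7 dy 2.0 dz 68.1 roll -0.004 F [ 0.3 -0.5 -1.1] open 18.2 grip 24.9903005361557
```

View pics/w6.png

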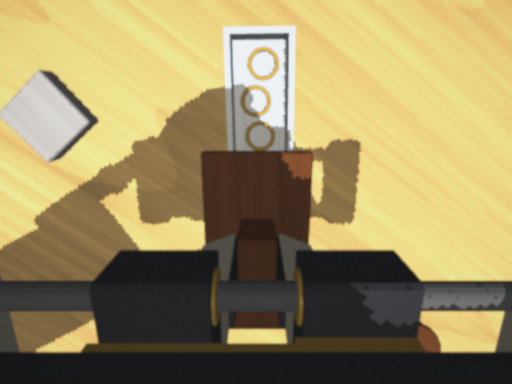

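```bash
python3 -m crank '[[-1,8,0,0,0],[-1,24,1,2,-0.004],[-1,42,2,10,-0.008],[-1,60,2,20,-0.008],[-1,74,2,35,-0.008],[-1,74,2,48,-0.008],[-1,74,2,57,-0.008],[-1,74,2,63,-0.008],[-1,74,2,68,-0.008],[-1,74,2,71,-0.008],[-1,74,2,72,-0.008]]' | sed -n '2,4p';python3 plan.py 670.6 -117.9 222 36.6
```

```text
tool_pos: [0.6705, -0.119, 0.226]
tool_rot: [3.141, 0.0, 0.636]
contact_force: [-0.2, -0.2, -0.9]
t 20.2 pos [ 670.5 -119.   226. ] yaw 36.5 -> dx 0.8 dy -0.8 dz 4.0 roll -0.003 F [-0.2 -0.2 -0.9] open 17.6 grip 24.990165531635284
```

```bash
python3 -m crank '[[-1,0.8,-0.8,1,0],[-1,0.8,-0.8,2,0],[-1,0.8,-0.8,2.5,0],[-1,0.8,-0.8,3,0],[-1,0.8,-0.8,3,0]]'|sed -n '2p;4p'; python3 -m crank '[[-1,0,0,0.5,0],[-1,0,0,0.5,0]]'|sed -n '2p;4p'; python3 -m crank '[[-1,0,0,0.5,0],[-1,0,0,0.5,0]]'|sed -n '2p;4p'; python3 -m crank '[[-1,0,0,0.5,0],[-1,0,0,0.5,0]]'|sed -n '2p;4p'
```

```text
tool_pos: [0.6708, -0.1176, 0.2232]
contact_force: [-0.8, -0.1, -1.6]
tool_pos: [0.6708, -0.1176, 0.2225]
contact_force: [-0.3, 0.5, -0.2]
tool_pos: [0.6707, -0.1176, 0.2224]
contact_force: [-0.6, -0.7, 2.2]
tool_pos: [0.6707, -0.1176, 0.2223]
contact_force: [-3.0, 0.2, 5.6]
```

```bash
python3 -m crank '[[-1,0,0,-0.6,0],[-0.5,0,0,-0.6,0],[-0.3,0,0,-0.6,0],[-0.1,0,0,-0.6,0],[0,0,0,-1,0],[0,0,0,-10,0],[0,0,0,-30,0],[0,0,0,-60,0],[0,0,0,-80,0],[0,-20,0,-100,0],[0,-45,0,-120,0],[0,-60,0,-120,0]]'|sed -n '2p;5p'
python3 look.py - 33 42 670 -118 70; python3 plan.py 377 293 340 51.6
```

```text
tool_pos: [0.622, -0.1543, 0.3469]
opening: 0.0461
tab -0.2 n 7172 z 37.8 rect [ 670.7 -118.6  103.    56.    36.5] mean [ 673.4 -116.5] circ 58.2
top38-50 3432 [ 674.6 -116.1   38.4] [ 670.8 -118.5  102.3   55.4   36.4]
t 22.2 pos [ 620.5 -155.6  345.1] yaw 36.4 -> dx 70.2 dy -505.5 dz 5.1 roll -0.265 F [ 0.  -2.1 -0.2] open 45.8 grip 0.0
```

The oblong lid is at (670.7,-118.6), yaw 36.5°, against its dish at (670.5,-118.7), yaw 36.6°, and lies flat. The square lid is last.

```bash
python3 -m crank '[[0,2,-15,0,-0.02],[0,6,-45,0,-0.05],[0,11,-80,0,-0.08],[0,16,-118,0,-0.11],[0,22,-156,0,-0.14],[0,27,-194,0,-0.17],[0,32,-232,0,-0.2],[0,37,-270,0,-0.23],[0,43,-308,0,-0.25],[0,48,-346,0,-0.265],[0,53,-384,2,-0.265],[0,58,-415,4,-0.265]]' |sed -n '2,3p'
python3 plan.py 377 293 340 51.6
```

```text
tool_pos: [0.4208, 0.217, 0.3379]
tool_rot: [-3.142, -0.001, 0.902]
t 23.2 pos [420.8 217.  337.9] yaw 51.7 -> dx 32.5 dy -81.5 dz -2.1 roll 0.002 F [0.5 0.6 0.1] open 46.1 grip 0.0
```

```bash
python3 -m crank '[[0,8,-20,0,0],[0,18,-45,0,0],[0,27,-68,0,0],[0,32,-80,0,0],[0,32,-81,0,0],[0,32,-81,0,0]]' |sed -n '2,3p'
python3 look.py - 7 22 377 293 60; python3 plan.py 377 293 197 51.6
```

```text
tool_pos: [0.3784, 0.2908, 0.3376]
tool_rot: [3.141, -0.0, 0.904]
tab -0.2 n 4603 z 13.8 rect [378.  293.6  68.2  67.2 -38.2] mean [379.4 295.4] circ 47.0
top38-50 453 [378.  294.   43.4] [377.5 293.5  18.3  17.1  51.7]
t 23.7 pos [378.8 290.2 337.6] yaw 51.7 -> dx 1.1 dy -3.1 dz 140.6 roll 0.002 F [-0.5  0.3 -0.5] open 46.1 grip 0.0
```

```bash
python3 -m crank '[[0,1,-1,12,0],[0,2,-3,35,0],[0,2,-3,60,0],[0,2,-3,85,0],[0,2,-3,105,0],[0,2,-3,120,0],[0,2,-3,130,0],[0,2,-3,136,0],[0,2,-3,140,0],[0,2,-3,140,0]]'|head -2; python3 plan.py 377.8 293.7 197 51.7
python3 -m crank '[[-1,0,0,0,0],[-1,0,0,0,0],[-1,0,0,0,0],[-1,0,0,0,0],[-1,0,0,0,0],[-1,0,0,0,0]]' 25|tail -5; python3 plan.py 545 319 298 36.5
```

```text
time: 24.57
tool_pos: [0.378, 0.2931, 0.1971]
t 24.6 pos [378.  293.1 197.1] yaw 51.6 -> dx 0.4 dy -0.5 dz 0.1 roll -0.002 F [-0.2  0.4  1.1] open 45.8 grip 0.0
tool_pos: [0.3776, 0.2937, 0.1978]
tool_rot: [3.141, -0.001, 0.902]
contact_force: [-0.4, -0.0, 2.4]
opening: 0.0176
grip_force: 25.0
t 25.1 pos [377.6 293.7 197.8] yaw 51.7 -> dx 123.6 dy 115.6 dz -100.2 roll 0.265 F [-0.4 -0.   2.4] open 17.6 grip 24.99985635280609
```

```bash
python3 -m crank '[[-1,0,0,-8,0],[-1,0,0,-22,0],[-1,6,6,-45,0.02],[-1,16,15,-70,0.06],[-1,30,28,-90,0.1],[-1,46,43,-100,0.14],[-1,62,58,-100,0.18],[-1,78,73,-100,0.22],[-1,94,88,-100,0.25],[-1,108,101,-100,0.265],[-1,118,111,-100,0.265],[-1,123,115,-100,0.265]]' |sed -n '2,3p'
python3 -m crank '[[-1,0,0,0,0],[-1,0,0,0,0],[-1,0,0,0,0]]' |sed -n '2,3p'
python3 look.py w7 22 40 593 351 52; python3 heldrect.py 113 52; python3 plan.py 593 351 222 36.5
```

```text
tool_pos: [0.5455, 0.3186, 0.2975]
tool_rot: [3.141, -0.001, 0.636]
tool_pos: [0.5432, 0.3188, 0.2974]
tool_rot: [-3.141, 0.001, 0.637]
tab 0.5 n 2126 z 31.7 rect [593.5 350.5  60.2  59.9 -53.6] mean [594. 350.] circ 42.1
z 113.4 yaw 36.52 T [543.3 318.9 297.6] front edge x 33.7 at y=0 slope(deg) 0.03 y edges [-33.2  34.2] mid [np.float64(0.3), np.float64(0.8), np.float64(0.7), np.float64(0.2), np.float64(0.7)]
t 26.4 pos [543.3 318.9 297.6] yaw 36.5 -> dx 59.1 dy 3.8 dz 75.6 roll 0.000 F [ 0.5  0.1 -1.5] open 18.0 grip 24.99871462583542
```

View pics/w7.png

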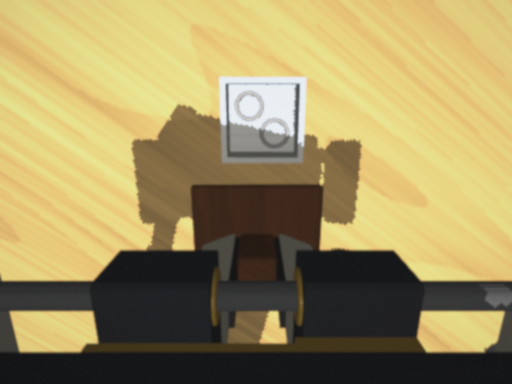

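The square dish is at about (262,120) and already parallel with the held lid.

```bash
python3 -m crank '[[-1,8,1,0,0],[-1,22,2,2,0],[-1,38,3,10,0],[-1,52,4,20,0],[-1,59,4,35,0],[-1,59,4,48,0],[-1,59,4,57,0],[-1,59,4,63,0],[-1,59,4,68,0],[-1,59,4,71,0],[-1,59,4,71,0],[-1,59,4,71,0]]' | sed -n '2,4p';python3 plan.py 593.2 350.9 222 36.4
```

```text
tool_pos: [0.5939, 0.3507, 0.227]
tool_rot: [3.141, -0.001, 0.637]
contact_force: [0.5, -0.1, -2.0]
t 27.4 pos [593.9 350.7 227. ] yaw 36.5 -> dx -0.5 dy -0.6 dz 5.0 roll 0.002 F [ 0.5 -0.1 -2. ] open 17.7 grip 24.998711943626404
```

```bash
python3 -m crank '[[-1,-0.5,-0.5,1,0],[-1,-0.5,-0.5,2,0],[-1,-0.5,-0.5,3,0],[-1,-0.5,-0.5,4,0],[-1,-0.5,-0.5,4.5,0],[-1,-0.5,-0.5,4.5,0]]'|sed -n '2p;4p'; python3 -m crank '[[-1,0,0,0.5,0],[-1,0,0,0.5,0]]'|sed -n '2p;4p'; python3 -m crank '[[-1,0,0,0.5,0],[-1,0,0,0.5,0]]'|sed -n '2p;4p'; python3 -m crank '[[-1,0,0,0.5,0],[-1,0,0,0.5,0]]'|sed -n '2p;4p'
```

```text
tool_pos: [0.5932, 0.3508, 0.2219]
contact_force: [-0.4, 0.8, -0.7]
tool_pos: [0.5932, 0.3508, 0.2218]
contact_force: [-1.7, -1.0, 3.1]
tool_pos: [0.5932, 0.3508, 0.2218]
contact_force: [-2.5, -1.3, 5.6]
tool_pos: [0.5932, 0.3508, 0.2218]
contact_force: [-3.3, -1.9, 8.8]
```

```bash
python3 -m crank '[[-1,0,0,-1,0],[-0.5,0,0,-1,0],[-0.3,0,0,-1,0],[-0.1,0,0,-1,0],[0,0,0,-1,0],[0,0,0,-10,0],[0,0,0,-30,0],[0,0,0,-60,0],[0,0,0,-80,0],[0,-20,0,-100,0],[0,-45,0,-120,0],[0,-60,0,-120,0]]'|sed -n '2p;5p'
python3 look.py - 33 42 593 351 60
python3 - <<'E'
from h import *
p,d,w=cam('top');save(cv2.resize(p,(800,600),interpolation=cv2.INTER_CUBIC),'top1.png')
p,d,w=cam('side');save(cv2.resize(p,(800,600),interpolation=cv2.INTER_CUBIC),'side1.png')
E
```

```text
tool_pos: [0.5443, 0.3147, 0.3456]
opening: 0.0459
tab -0.1 n 6082 z 37.8 rect [593.7 350.2  68.   67.6 -53.6] mean [594.8 351.1] circ 47.1
top38-50 2814 [594.6 350.3  38.5] [593.7 350.3  67.   67.1  36.5]
```

View pics/side1.png

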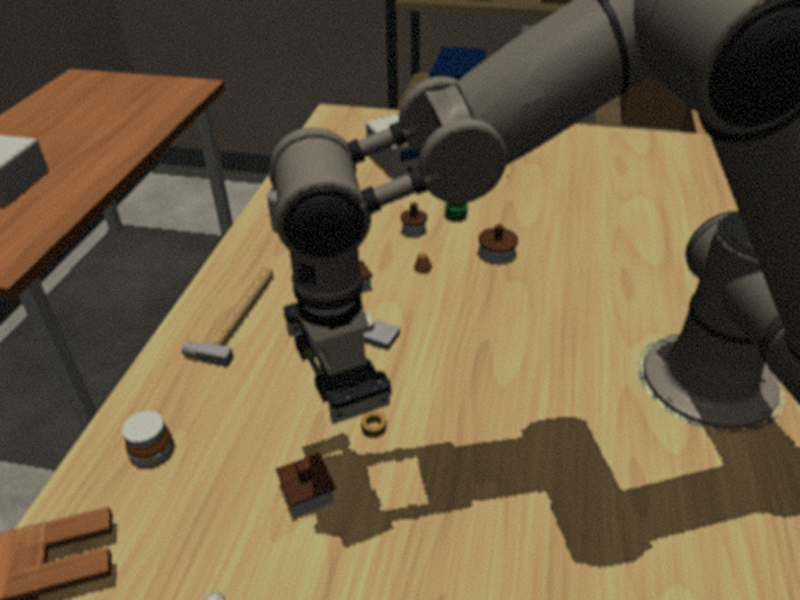

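The side view shows lids seated on the square dish (306,480), the large dish (497,240) and the small dish (414,218). The oblong dish is behind the gripper but was checked earlier. The square lid measures (593.7,350.2), yaw 36.4°, against its dish at (593.5,350.5), and the arm is clear.

```bash
python3 -c "
from cell import ticket;print(ticket.hand_in())"
```

```text
the job is handed in; nothing more can be done
None
```

All four lids are flat on their matching dishes, each centred to about 1 mm or better (square and oblong within about 0.1° of their dishes). The gripper is open and clear of everything, and the job was handed in after about 29 s of robot time.

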